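# Draw the blade box's sticky lock and hold it

### The arm

A 6-joint arm with a two-finger parallel gripper is mounted at the origin on a cart in front of the work surface, level with it; the furniture and walls round the work are solid. World frame = base frame: x ahead of the robot, y to its left, z up, the work surface at z = 0. Lengths are in m, angles in rad, forces in N, time in s.
With the tool pointing down it reaches from about 0.375 to 0.975 m from the base axis. Payload 3.8 kg.
Tool frame: the origin (TCP) lies at the very end of the fingers, on their centre line; the grasp point (between the pads) lies 19 mm behind it; z points along the fingers, y is the line along which they close (so a half turn about z gives the same grasp; the last joint's range is limited). The gripper opens to 85 mm and grips with 20 to 120 N. Pads are 22 mm wide; open, the fingers measure 114 mm over their backs; the gripper's body (76 mm by 85 mm) begins 54 mm behind the grasp point. The pads swing forward as they close: fully open they stand 13 mm farther back than shut.
Start: joints at [-1.37, 0.264, 1.604, -0, 1.274, -0.037], TCP at [0.159, -0.656, 0.199] pointing down, gripper open.
Joint ranges: [-2.63, 2.63], [-0.94, 2.18], [0.31, 2.57], [-1.31, 4.45], [0, 2.66], [-2.55, 2.55]. Speed limits (rad/s): [2.57, 2.57, 3.14, 3.14, 3.14, 3.14].

### API

Orientations are given as a rotation vector (axis times angle).
In Python, from workcell import bot gives the robot as it stands.
- The arm moves only by the shell command python3 -m creep 'ROWS' [FORCE]. ROWS is JSON, a list of rows, each a list of 5 numbers: the shift along the tool's x, y, z in units of 0.05 m (1.0 is 0.05 m), then the turn about the tool's z in units of 0.1 rad (1.0 is 0.1 rad), then the opening, from 0 (shut) to 1 (fully open). In form: [[tx, ty, tz, spin, hand], ...]. A call has 1 to 20 rows; each row shifts and turns the commanded pose from where the row before left it, along the tool's axes as they then stand; what a row does not reach is not made up. A row lasts 1/8 s, in which the tool goes at most 62.5 mm and 10.7 degrees, less where a joint would pass 70% of its speed; a pose out of reach is approached as far as the arm can. A call with a number of a shift or a turn outside -1 to 1 is refused whole. A call with a gripper value outside its range is refused whole. The fingers move at their own pace and stop on an object; FORCE is the grip in N (left out, the last holds). Time passes only in rows, so rows that do not move let the fingers close. It gives the time, the measured TCP pose, the force, the opening and the grip force at its end, in the units of the state.
- bot.read_state(): the state, without advancing time (a new reading comes with each control period).
- bot.read_camera(name): name is "side" or "top" or "wrist"; returns a dict with "pixels" (400x640x3 uint8, red, green, blue), "vfov" (degrees; the focal length in pixels is half the picture's height over the tangent of half this angle, whatever the lens; pixels are square), "cx", "cy" (the principal point, pixels), "world_to_cam" (4x4, takes a point from world to camera coordinates). Camera axes: x right, y down, z forward; pixel columns grow to the right and rows downward; lengths in m; the calibration is good to about 2 mm. The wrist camera is an equidistant fisheye: a pixel r from the principal point sees the ray r / f radians off the axis. A picture is of the moment at which its call begins. There is no depth.
- bot.finish_job(): hands the job in; it is judged then, once.
Trained networks look in a picture, given as the dict that the camera call returned (one of the last four; its "shot" number tells which), for a name from the list of things; names that differ only in an ending like _2 or _b are one class to them, and where a whole thing is asked for, a point or a joint stands for the part that bears it (a point fixed in the world has none). Each returns a list of dicts, best first, with "score" (0 to 1); they miss things now and then, are a little off and sometimes report something else, mostly with a low value. They report only what shows in the picture. A call takes as long as a camera call. They do not tell look-alikes from the thing itself.
- bot.look_for(target, picture): "bbox" ([left, top, right, bottom] in pixels, round what is visible of it).
- bot.regions_of(target, picture): "mask" (400x640 bool, what is visible of it) and "bbox" ([left, top, right, bottom] in pixels, round what is visible of it).
The state is a dict: "time": time; "q": joint angles; "joint_vel": joint speeds; "joint_torque": joint torques, N m; "tool_pos": TCP position; "tcp_rot": TCP orientation; "wrist_force": force on the tool from outside, world axes, zero at the start; "torque": the same for the moment, N m; "width": opening from 0.0 (shut) to 1.0 (fully open); "grip_force": force on a finger pad.
Only numpy, scipy, OpenCV 4.12 (cv2) and the standard library are available. Lean on these libraries where they do the work, as an engineer would, in place of code of your own. Each camera call takes 0.05 s, during which the arm holds its last target. There are 200 camera calls.

### The job

Draw back the bolt of the grey steel blade box so that I can lift its lid: take the round-headed key out of the wooden key block, push it fully home in the keyhole on top of the lock (the pins are sticky, rock it a little if it catches), and only then turn it a quarter turn clockwise. The lock springs back, so finish while still gripping the key, fully turned and fully home; do not let go. Leave the other two keys in the block and everything else on the table where it is.

Things in the scene. Friction and masses are not known exactly. Their poses are not given: they have to be found in the camera images.
- round_key: The blade box's key: black plastic disc head 30 mm across, 9 mm thick; steel blade 11 mm wide, 4 mm thick, 30 mm long, wavy on both edges, same either way round; 30 g. Stands blade down in the block. Origin: middle of the shoulder's underside, where the blade begins; z up to the head, x along the blade's width, y its thickness. Shoulder 18 x 7 x 4 mm, neck 10 x 6 mm up to z = 15 mm.
- key_head (a point): Centre of the round key's disc head, 30 mm above the shoulder (the place to grip, across the 9 mm thickness, along the key's y). Come to it from in front or above: an old sewing machine stands on the desk to the left of the block, beyond y = 0.28 m, up to 0.34 m high.
- key_tip (a point): End of the round key's blade, 30 mm below the shoulder.
- square_key: Another key, with a square head (27 x 27 x 9 mm), standing in the same block; same axes and origin. Leave it there.
- slim_key: Another key, with a slim upright head (13 x 30 x 9 mm), standing in the same block; same axes and origin. Leave it there.
- key_block: Fixed wooden block 146 x 46 x 40 mm (foot 152 x 52), three key slots in a row along its x, 46 mm apart, one at its centre, each 13 mm along x, 5.6 mm along y, 34 mm deep. Which key stands in which slot varies. The keys' shoulders rest on the top, their x along the block's x. Origin: centre of the underside.
- blade_box: Fixed grey steel box 130 (x) x 120 (y) x 80 mm. On its front (-x) deck a steel lock case 50 x 66 mm, top at z = 92 mm, with a brass ring 39 mm across round the keyhole, top at z = 94 mm; the lock's upright axis is at x = -40 mm, y = 0. Behind it the lid with a flat handle. Its front (-x) faces roughly left. Origin: centre of the underside, x towards the lid's hinge.
- keyhole (a point): Middle of the keyhole's mouth, in the brass plug 89 mm above the box's underside; turns with the plug, starts with its x along the box's x. Keyway 12.2 mm along x, 5.2 mm along y, 32 mm deep, 1.7 mm chamfers. The key goes in with its x along this x; home, its shoulder rests on the plug (key origin here). Three sticky sprung wafers 10, 18, 26 mm down resist it with 5 to 20 N.
- plug (a joint): Turn of the lock's plug, rad: 0 locked, grows clockwise seen from above, stop at 1.57. Blocked until the key is nearly home. A spring turns it back (0.05 N m at 0, 0.21 N m at the stop). The key has about 0.15 rad of play in the keyway, so the hand turns a little more than the plug.
- bolt (a joint): How far the lock's bolt is drawn back, m: 0 thrown over the lid's strike plate, 0.014 at a quarter turn; tied to the plug, clear of the lid from 0.0085.
- rotary_cutter: Yellow and black rotary cutter 172 mm long, lying at the back. Leave alone.
- tape_reel: Teal tape measure, 84 x 52 x 18 mm, lying at the front right. Leave alone.
- orange_tape: Roll of orange tape, 90 mm across, 30 mm high. Leave alone.
- spool_3: Wooden spool of green thread, 31 mm across, 60 mm high, at the right edge. Leave alone.
- thread_cone: Cream cone of thread, 54 mm across, 90 mm high, at the front left. Leave alone.
- button_tin: Round tin, green with a cream lid, 71 mm across, 41 mm high, behind the box. Leave alone.
- spool_5: Wooden spool of blue thread, 38 mm across, 45 mm high, behind the box on the right. Leave alone.
- glue_stick: Green glue stick standing upright, 21 mm across, 88 mm high, at the back left. Leave alone.
There are look-alikes about, which are no part of the job. Leave any red look-alike of the round_key alone. Leave any orange look-alike of the square_key alone.

How it is judged:
On the way, in this order (a step that is already met when the one before it is completed fails the run):
1. the round-headed key is gripped and lifted clear of the block (height (world z) of key_tip above 0.045 m and contact force between the fingers and round_key above 1 N), for 0.1 s.
2. the key is fully home in the keyhole and not yet turned (z of round_key in the frame of keyhole below 0.0025 m and horizontal distance between round_key and keyhole below 0.004 m and value of joint plug below 0.35 rad), for 0.1 s.
At the end, for the whole second after the job is handed in: the plug is held turned by more than 1.15 rad (about 66 degrees, where the bolt is clear of the lid) with the bolt drawn back more than 9.5 mm, the round key within 3 mm of fully home and upright, still gripped by the fingers; the other two keys still stand in the block (value of joint plug above 1.15 rad and value of joint bolt above 0.0095 m and z of round_key in the frame of keyhole below 0.003 m and horizontal distance between round_key and keyhole below 0.004 m and angle between round_key's own z axis and vertical below 0.15 rad and contact force between the fingers and round_key above 1 N and z of each of square_key, slim_key in the frame of key_block below 0.046 m and angle between each of square_key, slim_key's own z axis and vertical below 0.3 rad); the arm keeps its last pose, push and grip.
It fails at once if another key is pulled out of the block (z of any of square_key, slim_key in the frame of key_block above 0.055 m).
It fails at once if a bystander is knocked away (distance of any of rotary_cutter, tape_reel, orange_tape, spool_3, thread_cone, button_tin, spool_5, glue_stick from where it was at the start of the episode above 0.03 m).
It also fails if it takes over 64 s, if anything falls off the work surface, if the arm or the gripper's body presses on something with over 40 N, if the wrist force passes 120 N, or if a joint passes its speed limit or range.

## Working session

There is one attempt and no reset: what is moved stays moved. The work goes in short steps, Python scripts to look and compute and a shell command to move; the robot and the scene stay as the last step left them, time stands still between calls to the robot, and variables do not carry over. Pictures are saved under pics/ and viewed, at most 10 in all, crops included, and the job is handed in when it is done.

```bash
ls; mkdir -p pics; cat > h.py <<'E'
import numpy as np, cv2
from workcell import bot
from scipy.spatial.transform import Rotation as R
def save(p,n,crop=None,s=1):
    im=p["pixels"][:,:,::-1]
    if crop: l,t,r,b=crop; im=im[t:b,l:r]
    cv2.imwrite("pics/"+n,cv2.resize(im,None,fx=s,fy=s,interpolation=cv2.INTER_CUBIC))
def ray(p,u,v,fish=False):
    f=200/np.tan(np.radians(p["vfov"])/2); x=(u-p["cx"])/f; y=(v-p["cy"])/f
    if fish:
        r=np.hypot(x,y); k=np.sin(r)/r if r>1e-9 else 1; d=np.array([x*k,y*k,np.cos(r)])
    else: d=np.array([x,y,1.])
    M=np.array(p["world_to_cam"]); Rm=M[:3,:3]; o=-Rm.T@M[:3,3]; d=Rm.T@d
    return o,d/np.linalg.norm(d)
def atz(p,u,v,z,fish=False):
    o,d=ray(p,u,v,fish); return o+d*(z-o[2])/d[2]
def proj(p,P,fish=False):
    f=200/np.tan(np.radians(p["vfov"])/2); M=np.array(p["world_to_cam"]); c=M[:3,:3]@np.asarray(P)+M[:3,3]
    if fish:
        r=np.hypot(c[0],c[1]); th=np.arctan2(r,c[2]); return np.array([p["cx"]+f*th*c[0]/r,p["cy"]+f*th*c[1]/r])
    return np.array([p["cx"]+f*c[0]/c[2],p["cy"]+f*c[1]/c[2]])
def tri(rays):
    A=np.zeros((3,3));b=np.zeros(3)
    for o,d in rays:
        P=np.eye(3)-np.outer(d,d);A+=P;b+=P@o
    X=np.linalg.solve(A,b); return X,[float(np.linalg.norm((np.eye(3)-np.outer(d,d))@(X-o))) for o,d in rays]
E
python3 - <<'E'
from h import *
s=bot.read_state(); print({k:np.round(v,3) for k,v in s.items()})
for c in ["top","side"]:
    p=bot.read_camera(c); M=np.array(p["world_to_cam"]); print(c,p["vfov"],p["cx"],p["cy"],np.round(-M[:3,:3].T@M[:3,3],3),np.round(M[2,:3],2))
    save(p,c+"0.png",s=1.25)
    for t in ["round_key","square_key","slim_key","key_block","blade_box","plug","key_head"]:
        print(t,[(round(d["score"],2),np.round(d["bbox"]).astype(int).tolist()) for d in bot.look_for(t,p)[:4]])
E
```

```text
pics
{'time': np.float64(0.0), 'q': array([-1.37 ,  0.265,  1.605,  0.   ,  1.274, -0.037]), 'joint_vel': array([-0.001, -0.   , -0.   ,  0.   ,  0.001, -0.001]), 'joint_torque': array([ 1.0000e-03, -5.1511e+01, -3.6731e+01,  0.0000e+00,  1.3000e-02,
        0.0000e+00]), 'tool_pos': array([ 0.159, -0.655,  0.198]), 'tcp_rot': array([-3.117, -0.372,  0.   ]), 'wrist_force': array([ 0.389, -0.317, -0.642]), 'torque': array([ 0.054,  0.044, -0.054]), 'grip_force': np.float64(0.0), 'width': np.float64(0.999)}
top 50.80074586354297 318.5162330425995 192.11822574011686 [ 0.398 -0.076  1.124] [ 0.14 -0.   -0.99]
round_key [(0.68, [383, 173, 400, 191]), (0.58, [265, 213, 267, 223]), (0.43, [235, 155, 245, 161]), (0.19, [309, 231, 313, 234])]
square_key [(0.56, [352, 221, 363, 227]), (0.53, [236, 169, 241, 179]), (0.17, [231, 147, 254, 208])]
slim_key []
key_block [(0.7, [234, 152, 256, 207])]
blade_box [(0.89, [286, 211, 338, 261]), (0.17, [238, 157, 243, 164])]
plug [(0.56, [205, 224, 247, 262])]
key_head [(0.6, [240, 152, 245, 163]), (0.48, [266, 212, 273, 224])]
side 48.86418340301725 315.80262318375264 203.3262217984391 [0.539 0.786 0.791] [ 0.01 -0.78 -0.62]
round_key [(0.55, [337, 247, 351, 274])]
square_key [(0.5, [273, 272, 279, 278]), (0.45, [339, 190, 352, 197]), (0.43, [289, 271, 301, 283])]
slim_key []
key_block [(0.81, [268, 277, 328, 302])]
blade_box [(0.6, [334, 197, 384, 260])]
plug []
key_head [(0.69, [337, 249, 350, 270]), (0.48, [273, 272, 277, 278])]
```

View pics/top0.png

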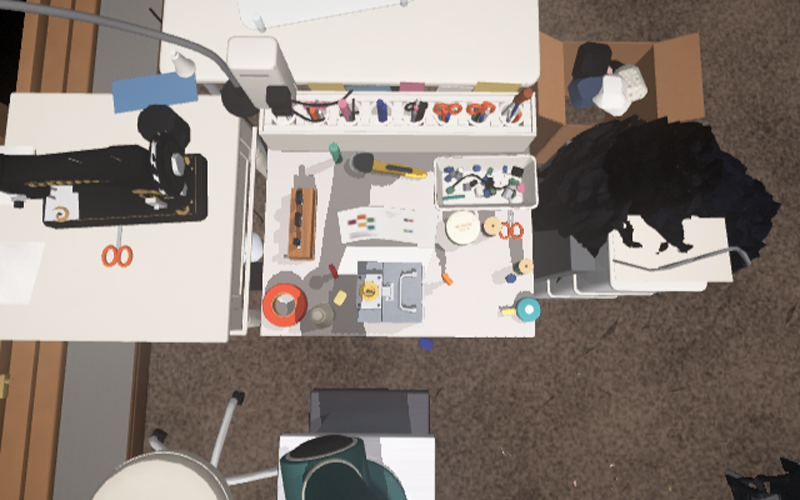

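View pics/side0.png

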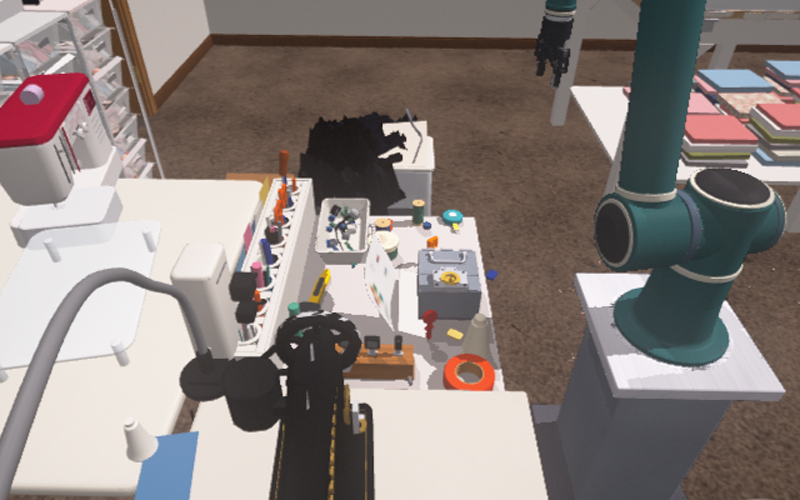

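The top view shows the block at full-res (240,178) with three keys. The red look-alike is at (268,216), the orange one at (357,224), and the blade box at (312,235) with its brass ring at (296,233). In the side view the sewing machine hides the far end of the block; two keys show at (298,275) and (319,275).

```bash
python3 - <<'E'
from h import *
p=bot.read_camera("top"); q=bot.read_camera("side")
m=bot.regions_of("key_block",p)[0]["mask"]; r=cv2.minAreaRect(np.argwhere(m)[:,::-1].astype(np.float32)); print(r)
for c in cv2.boxPoints(r): print(np.round(atz(p,*c,.04),3))
for n,(u,v) in dict(k1=(240,158),k2=(240,174),k3=(239,189),ring=(296,233),red=(268,216)).items(): print(n,np.round(atz(p,u,v,.07),3),np.round(atz(p,u,v,.094),3))
print("side ring",atz(q,452/1.25,278/1.25,.094).round(3), "keys",atz(q,298,275,.07).round(3),atz(q,319,275,.07).round(3))
Rm=R.from_rotvec(bot.read_state()["tcp_rot"]).as_matrix(); print(Rm.round(3))
a=p["pixels"][140:280,220:360,::-1];b=q["pixels"][180:320,260:400,::-1]
cv2.imwrite("pics/c1.png",np.hstack([cv2.resize(i,(400,400),interpolation=cv2.INTER_CUBIC) for i in (a,b)]))
E
```

```text
((241.26791381835938, 179.3377227783203), (21.848922729492188, 57.38057327270508), 2.4895529747009277)
[0.506 0.153 0.04 ]
[0.658 0.153 0.04 ]
[0.656 0.095 0.04 ]
[0.505 0.097 0.04 ]
k1 [0.631 0.124 0.07 ] [0.626 0.12  0.094]
k2 [0.589 0.123 0.07 ] [0.585 0.118 0.094]
k3 [0.551 0.124 0.07 ] [0.547 0.119 0.094]
ring [ 0.442 -0.023  0.07 ] [ 0.441 -0.024  0.094]
red [0.483 0.048 0.07 ] [0.481 0.046 0.094]
side ring [ 0.44  -0.019  0.094] keys [0.586 0.132 0.07 ] [0.54  0.131 0.07 ]
[[ 0.972  0.236  0.   ]
 [ 0.236 -0.972 -0.   ]
 [-0.     0.    -1.   ]]
```

View pics/c1.png

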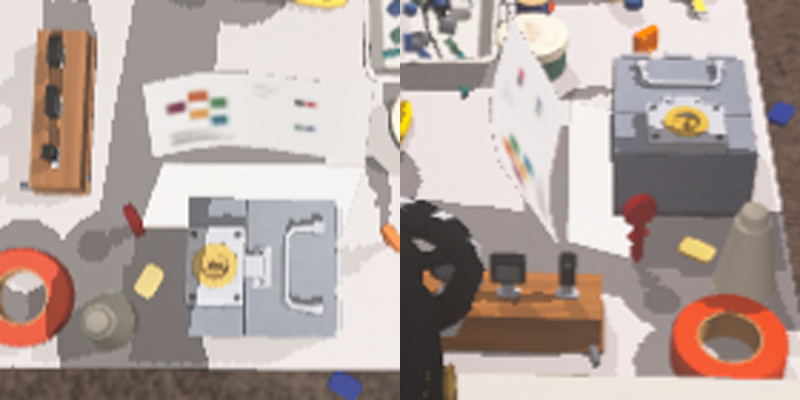

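The crop shows a slim key nearest the robot, at side px (319,275), and a square key in the middle at (298,275). That makes the far key, top px (240,158), the round one.

Candidates:
- Far key (240,158): chosen
- Red standing key (268,216): look-alike
- Square key (240,174)
- Slim key (239,189)
- Orange key (357,224)

I'll check this choice close up with the wrist camera.

```bash
python3 -m creep '[[0,0,-0.8,0.8,1],[0,0,-0.8,0.8,1],[0,0,-0.8,0.78,1],[0.66,-1,0,0,1],[0.66,-1,0,0,1],[0.66,-1,0,0,1],[0.66,-1,0,0,1],[0.66,-1,0,0,1],[0.66,-1,0,0,1],[0.66,-1,0,0,1],[0.66,-1,0,0,1],[0.66,-1,0,0,1],[0.66,-1,0,0,1],[0.66,-1,0,0,1],[0.66,-1,0,0,1],[0,0,0,0,1],[0,0,0,0,1]]'
python3 - <<'E'
from h import *
p=bot.read_camera("wrist"); s=bot.read_state(); print(s["time"],s["tool_pos"].round(4),R.from_rotvec(s["tcp_rot"]).as_matrix().round(3).tolist(),s["q"].round(2))
M=np.array(p["world_to_cam"]); print(p["vfov"],p["cx"],p["cy"],np.round(-M[:3,:3].T@M[:3,3],3),np.round(M[:3,:3],2))
for n,P in dict(key=(.631,.124,.07),ring=(.441,-.022,.094),box=(.47,-.06,.08)).items(): print(n,proj(p,P,1))
save(p,"w1.png",s=1.25)
for t in ["round_key","square_key","slim_key","key_block","blade_box","plug","key_head"]:
    print(t,[(round(d["score"],2),np.round(d["bbox"]).astype(int).tolist()) for d in bot.look_for(t,p)[:4]])
E
```

```text
time: 3.08
tool_pos: [0.5549, -0.0562, 0.3191]
tcp_rot: [3.141, 0.001, -0.001]
wrist_force: [-0.4, -1.2, -0.3]
width: 1.002
grip_force: 0.0
3.125 [ 0.5546 -0.0568  0.3193] [[1.0, -0.001, -0.0], [-0.001, -1.0, -0.001], [-0.0, 0.001, -1.0]] [-0.15 -0.01  1.69 -0.    1.46  1.43]
65.70646984690485 319.14978736437325 206.6862200717513 [ 0.63  -0.056  0.495] [[ 0.   -1.    0.  ]
 [-0.95 -0.    0.3 ]
 [-0.3  -0.   -0.95]]
key [192.55585653 118.0549225 ]
ring [294.53346494 250.02531985]
box [321.11234745 227.69835745]
round_key [(0.56, [239, 202, 256, 227]), (0.49, [188, 107, 201, 127]), (0.16, [229, 239, 260, 281])]
square_key [(0.64, [186, 143, 204, 161]), (0.62, [392, 208, 409, 233]), (0.41, [227, 31, 259, 59])]
slim_key [(0.63, [190, 168, 205, 186])]
key_block [(0.77, [187, 97, 226, 191])]
blade_box [(0.9, [276, 193, 376, 284])]
plug [(0.52, [290, 242, 305, 256])]
key_head [(0.76, [188, 105, 205, 128]), (0.76, [242, 204, 259, 226]), (0.23, [229, 240, 262, 283])]
```

View pics/w1.png

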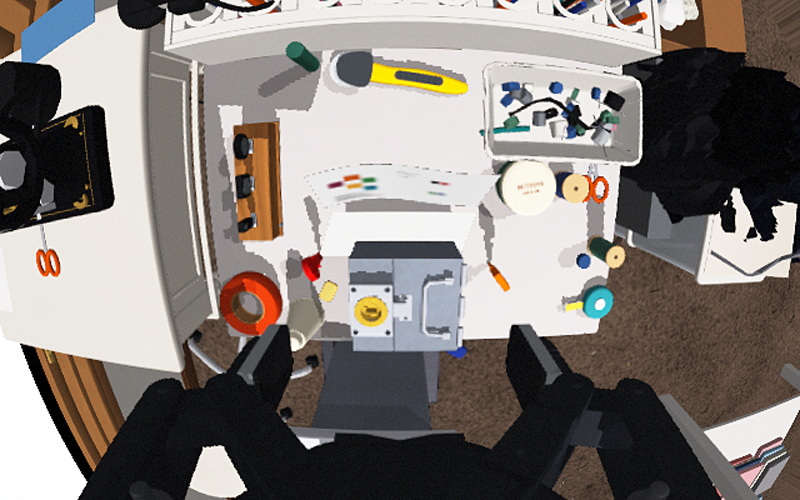

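The wrist view shows the round disc on the far key at (190,116), with square (195,150) and slim (197,178) next in the block. The red key stands at (250,212), and the brass ring with the keyhole is at (297,249). I'll take closer views from two places.

```bash
cat > look.py <<'E'
from h import *
import sys,pickle
p=bot.read_camera("wrist"); s=bot.read_state(); print(s["time"],s["tool_pos"].round(4),R.from_rotvec(s["tcp_rot"]).as_matrix().round(3)[:2].tolist(),s["q"].round(2))
n=sys.argv[1]; out={}
for t in sys.argv[2:]:
    ds=bot.regions_of(t,p)[:3]
    for d in ds:
        pts=np.argwhere(d["mask"])[:,::-1].astype(np.float32)
        if len(pts)<5: continue
        print(t,round(d["score"],2),np.round(d["bbox"],1),"rect",[np.round(x,1) for x in cv2.minAreaRect(pts)],"mean",pts.mean(0).round(1))
pickle.dump(p,open(n+".pkl","wb"))
E
python3 -m creep '[[0,-0.58,0.8,0,1],[0,-0.58,0.8,0,1],[0,-0.58,0.8,0,1],[0,0,0,0,1],[0,0,0,0,1]]' >/dev/null; python3 look.py A round_key key_head square_key slim_key key_block
python3 -m creep '[[0,-0.63,0,0,1],[0,-0.63,0,0,1],[0,-0.63,0,0,1],[0,0,0,0,1],[0,0,0,0,1]]' > /dev/null; python3 look.py B round_key key_head square_key slim_key key_block
python3 - <<'E'
import pickle; from h import *
a=pickle.load(open("A.pkl","rb"));b=pickle.load(open("B.pkl","rb"))
c=[]
for p in (a,b):
    u,v=proj(p,(.585,.124,.05),1).astype(int); im=p["pixels"][max(v-75,0):v+75,u-50:u+50,::-1]; print(u-50,max(v-75,0),im.shape); c.append(cv2.resize(im,(400,600),interpolation=cv2.INTER_CUBIC))
cv2.imwrite("pics/ab.png",np.hstack(c))
E
```

```text
4.15 [0.5565 0.0301 0.2013] [[1.0, -0.001, 0.003], [-0.001, -1.0, -0.0]] [ 0.01  0.04  1.86 -0.    1.24  1.58]
round_key 0.82 [289.8 228.  309.3 264.2] rect [array([300.7, 246.7]), array([33.7, 15.5]), np.float64(76.0)] mean [301.3 247.5]
round_key 0.62 [215.6 100.3 239.6 130.1] rect [array([227. , 115.5]), array([29., 20.]), np.float64(90.0)] mean [226.1 115.5]
key_head 0.7 [215.8 103.1 234.5 132.5] rect [array([226. , 115.5]), array([29., 18.]), np.float64(90.0)] mean [225.6 116.1]
key_head 0.61 [293.1 230.  312.8 265.3] rect [array([300.3, 246.9]), array([34. , 16.3]), np.float64(77.0)] mean [301.4 247.8]
square_key 0.92 [219.3 148.9 236.9 177.4] rect [array([227.5, 159.5]), array([29., 17.]), np.float64(90.0)] mean [227.2 159.3]
square_key 0.84 [465.1 234.7 494.6 269.7] rect [array([481.4, 250. ]), array([38.2,  9.5]), np.float64(52.0)] mean [482.6 252.4]
slim_key 0.6 [220.6 186.6 242.4 213.7] rect [array([231.5, 201.4]), array([13.1, 25.7]), np.float64(42.3)] mean [231.1 201.4]
slim_key 0.39 [357.1 289.5 380.9 304.9] rect [array([368. , 294.5]), array([15., 20.]), np.float64(90.
[... 866 characters left out ...]
t64(60.3)] mean [383.3 246.3]
key_head 0.71 [315.4  97.8 328.1 126.5] rect [array([320.3, 111.6]), array([11.6, 29.2]), np.float64(2.5)] mean [320.1 111.4]
square_key 0.82 [527.3 238.  552.1 266. ] rect [array([538.5, 249.5]), array([31.1, 11.3]), np.float64(45.0)] mean [539. 250.]
square_key 0.49 [313.4 147.7 324.  176.9] rect [array([318.5, 158.5]), array([29.,  9.]), np.float64(90.0)] mean [319.  158.5]
slim_key 0.52 [315.8 186.2 326.  213.3] rect [array([319., 199.]), array([24., 10.]), np.float64(90.0)] mean [318.5 199.9]
key_block 0.57 [298.3  89.1 341.9 219.5] rect [array([319., 152.]), array([132.,  44.]), np.float64(90.0)] mean [318.9 151.1]
182 83 (150, 100, 3)
269 82 (150, 100, 3)
```

View pics/ab.png

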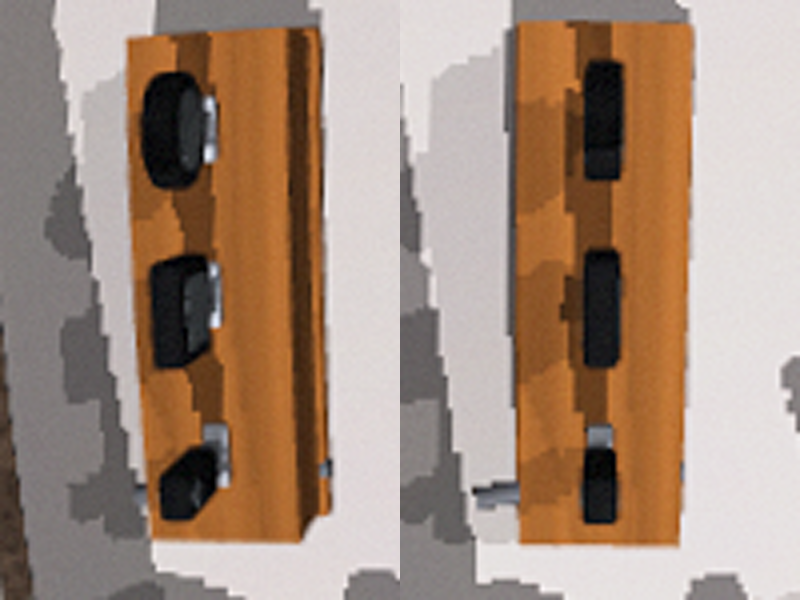

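This confirms the disc head on the far key, at about A (226,115.5) and B (320,111.5), with the square head next and the slim one nearest.

```bash
python3 - <<'E'
import pickle; from h import *
a=pickle.load(open("A.pkl","rb"));b=pickle.load(open("B.pkl","rb"))
for n,u,v in [("round",(226,115.5),(320,111.5)),("square",(227.4,159.4),(318.9,158.5)),("slim",(231.3,201.4),(319,199.5))]:
    X,e=tri([ray(a,*u,True),ray(b,*v,True)]); print(n,X.round(4),np.round(e,4), atz(b,*v,.072,True).round(4))
# block edges in B at top
for c in [(298.2,88),(341.5,88),(299.2,218),(339,218)]: print(atz(b,*c,.04,True).round(4))
E
```

```text
round [0.6327 0.1233 0.0692] [0.0003 0.0003] [0.633  0.1233 0.072 ]
square [0.5865 0.1244 0.0675] [0.0005 0.0005] [0.5866 0.1244 0.072 ]
slim [0.5415 0.1242 0.064 ] [0.0007 0.0007] [0.5445 0.1242 0.072 ]
[0.6589 0.1464 0.04  ]
[0.659  0.1004 0.04  ]
[0.5134 0.147  0.04  ]
[0.5134 0.1012 0.04  ]
```

```bash
python3 -m creep '[[0.78,0.01,0.2,0,0.6],[0.77,0.01,0.2,0,0.4],[0,0,0.8,0,0.4],[0,0,0.8,0,0.4],[0,0,0.6,0,0.4],[0,0,0.37,0,0.4],[0,0,0,0,0.4],[0,0,0,0,0.4]]'; python3 look.py C key_head
python3 - <<'E'
import pickle; from h import *
p=pickle.load(open("C.pkl","rb")); print(proj(p,(.633,.1235,.085),1),proj(p,(.633,.1235,.051),1)); save(p,"c.png",(200,150,440,400),2.4)
E
```

```text
time: 6.32
tool_pos: [0.634, 0.1245, 0.0523]
tcp_rot: [-3.141, 0.0, -0.004]
wrist_force: [0.4, -0.2, 0.8]
width: 0.396
grip_force: 0.0
6.375 [0.6342 0.1246 0.0527] [[1.0, -0.0, 0.003], [-0.0, -1.0, 0.001]] [0.16 0.33 1.8  0.   1.   1.73]
key_head 0.6 [309.  224.5 331.3 281. ] rect [array([319.4, 251.5]), array([18.5, 57.4]), np.float64(1.9)] mean [319.3 252.6]
[319.88093297 265.35074446] [319.75218159 239.76709827]
```

View pics/c.png

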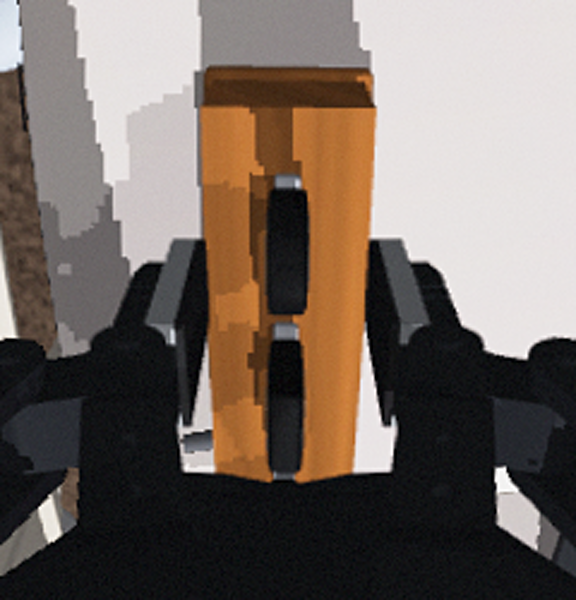

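The view shows the round head at (319,254), centred between the pads, which sit at about (285,265) and (355,265). I'll close and lift.

```bash
python3 -m creep '[[0,0,0,0,0],[0,0,0,0,0],[0,0,0,0,0],[0,0,0,0,0],[0,0,0,0,0],[0,0,0,0,0]]' 100;  python3 -m creep '[[0,0,-0.3,0,0],[0,0,-0.6,0,0],[0,0,-0.8,0,0],[0,0,-0.8,0,0],[0,0,-0.5,0,0],[0,0,0,0,0]]'
```

```text
time: 7.18
tool_pos: [0.6327, 0.1207, 0.0512]
tcp_rot: [3.136, 0.002, -0.001]
wrist_force: [-1.8, -13.0, 5.6]
width: -0.0
grip_force: 6.6
time: 7.92
tool_pos: [0.6346, 0.1252, 0.204]
tcp_rot: [-3.14, 0.0, -0.009]
wrist_force: [-0.4, -0.4, 0.4]
width: -0.004
grip_force: 0.0
```

The fingers shut on nothing, so I'll look before trying again.

```bash
python3 look.py D key_head round_key
python3 - <<'E'
import pickle; from h import *
p=pickle.load(open("D.pkl","rb")); print(proj(p,(.633,.1235,.07),1)); save(p,"d.png",(200,150,440,400),2.4)
E
```

```text
7.975 [0.6332 0.1249 0.2017] [[1.0, -0.0, 0.002], [-0.0, -1.0, 0.001]] [0.16 0.21 1.67 0.   1.26 1.73]
key_head 0.55 [371.7 279.4 379.5 301. ] rect [array([373.5, 289.9]), array([18. ,  4.9]), np.float64(77.5)] mean [373.5 289.4]
round_key 0.53 [317.1 176.1 326.6 206. ] rect [array([320.5, 191. ]), array([28.,  9.]), np.float64(90.0)] mean [320.3 191.1]
round_key 0.4 [369.6 283.  377.4 302.5] rect [array([373.9, 290.5]), array([19.2,  5.8]), np.float64(82.9)] mean [373.6 290.9]
[320.35224364 189.88206501]
```

View pics/d.png

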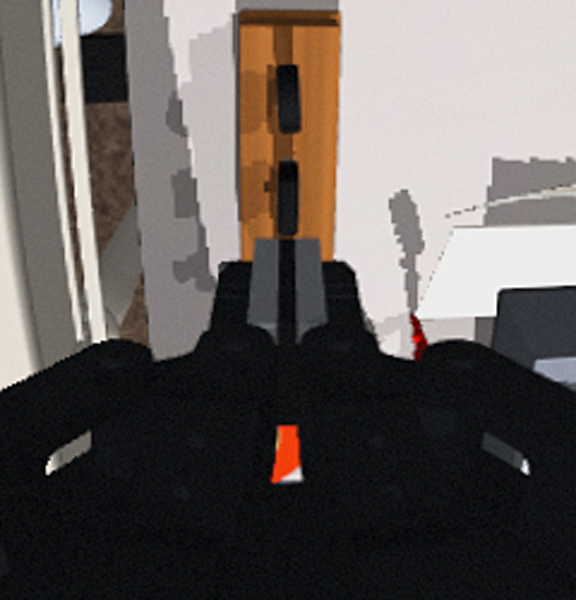

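```bash
python3 - <<'E'
import pickle; from h import *
p=pickle.load(open("D.pkl","rb")); T=np.array([.6332,.1249,.2017])
M=np.array(p["world_to_cam"]); print("cam-TCP",(-M[:3,:3].T@M[:3,3]-T).round(4), M[2,:3].round(3))
for dx in(-.011,0,.011):
  for dz in (0,.02,.04): print(dx,dz,proj(p,T+[dx,0,dz],1).round(1))
o,d=ray(p,319.5,250,True); print([(o+d*t-T).round(4) for t in(.14,.16,.18,.19)])
c=p["pixels"][236:300,318:322].mean(1).astype(int); print([tuple(r) for r in c[::3]])
p2=bot.read_camera("top"); q=bot.read_camera("side"); print(proj(p2,T),proj(q,T))
a=p2["pixels"][100:240,180:320,::-1]; b=q["pixels"][170:310,210:350,::-1]
cv2.imwrite("pics/e.png",np.hstack([cv2.resize(i,(400,400),interpolation=cv2.INTER_CUBIC) for i in (a,b)]))
E
```

```text
cam-TCP [ 0.0759 -0.0005  0.1787] [-0.29   0.001 -0.957]
-0.011 0 [318.7 255.6]
-0.011 0.02 [318.6 270.6]
-0.011 0.04 [318.5 288.8]
0 0 [318.7 239.8]
0 0.02 [318.6 253.6]
0 0.04 [318.5 270.5]
0.011 0 [318.7 223.3]
0.011 0.02 [318.6 235.6]
0.011 0.04 [318.5 250.9]
[array([ 0.0169, -0.0005,  0.0517]), array([ 0.0085, -0.0005,  0.0335]), array([ 0.0001, -0.0005,  0.0154]), array([-0.0041, -0.0005,  0.0063])]
[(np.int64(26), np.int64(26), np.int64(30)), (np.int64(25), np.int64(25), np.int64(28)), (np.int64(22), np.int64(25), np.int64(25)), (np.int64(25), np.int64(25), np.int64(28)), (np.int64(64), np.int64(41), np.int64(25)), (np.int64(10), np.int64(11), np.int64(16)), (np.int64(11), np.int64(10), np.int64(12)), (np.int64(13), np.int64(11), np.int64(14)), (np.int64(12), np.int64(13), np.int64(15)), (np.int64(12), np.int64(12), np.int64(12)), (np.int64(14), np.int64(14), np.int64(16)), (np.int64(15), np.int64(16), np.int64(15)), (np.int64(12), np.int64(12), np.int64(13)), (np.int64(12), np.int64(14), np.int64(15)), (np.int64(12), np.int64(12), np.int64(14)), (np.int64(9), np.int64(11), np.int64(12)), (np.int64(15), np.int64(14), np.int64(17)), (np.int64(17), np.int64(15), np.int64(17)), (np.int64(17), np.int64(17), np.int64(19)), (np.int64(20), np.int64(20), np.int64(21)), (np.int64(18), np.int64(15), np.int64(18)), (np.int64(17), np.int64(17), np.int64(19))]
[229.07028839 144.15521419] [273.65862233 227.16377655]
```

View pics/e.png

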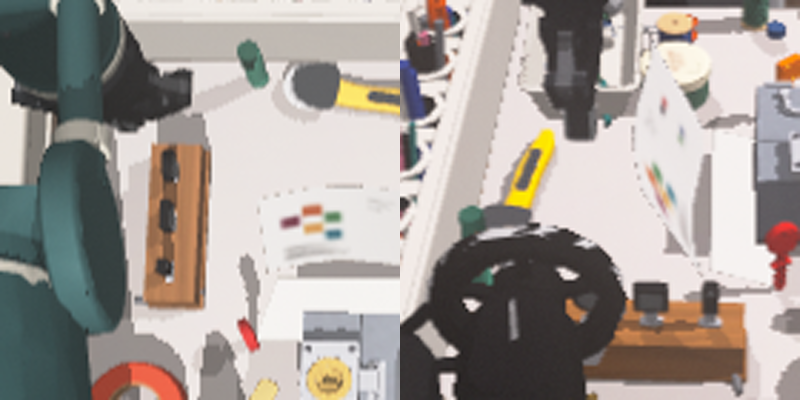

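The side view puts the fingertip at (273,218), but the reported TCP projects to (274,227). The wrist view also has the tip short, at row 250 instead of 223. So the real fingertips sit some 20–40 mm higher than the reported TCP and closed over the head's top. The keys still stand in place. I'll go down in small steps, watching the force.

```bash
python3 -m creep '[[0,0.03,0.5,0,0.4],[0,0,0.8,0,0.4],[0,0,0.8,0,0.4],[0,0,0.6,0,0.4],[0,0,0.4,0,0.4],[0,0,0.1,0,0.4],[0,0,0,0,0.4]]'; python3 look.py F key_head
python3 - <<'E'
import pickle; from h import *
p=pickle.load(open("F.pkl","rb")); q=bot.read_camera("side"); T=bot.read_state()["tool_pos"]; print(proj(q,T))
a=p["pixels"][190:310,260:380,::-1];u,v=proj(q,T).astype(int); b=q["pixels"][v-50:v+30,u-40:u+40,::-1]; print(u,v)
cv2.imwrite("pics/f.png",np.hstack([cv2.resize(i,(400,400),interpolation=cv2.INTER_CUBIC) for i in (a,b)]))
E
```

```text
time: 9.05
tool_pos: [0.633, 0.123, 0.041]
tcp_rot: [-3.142, 0.0, -0.001]
wrist_force: [0.0, -0.2, 0.8]
width: 0.403
grip_force: 0.0
9.1 [0.6337 0.123  0.0419] [[1.0, -0.0, 0.002], [-0.0, -1.0, 0.0]] [ 0.15  0.34  1.81 -0.    0.99  1.72]
key_head 0.91 [308.6 226.6 325.9 292.6] rect [array([315.7, 259. ]), array([62.3, 19.4]), np.float64(87.9)] mean [315.8 260.3]
[277.13152043 279.8527576 ]
277 279
```

View pics/f.png

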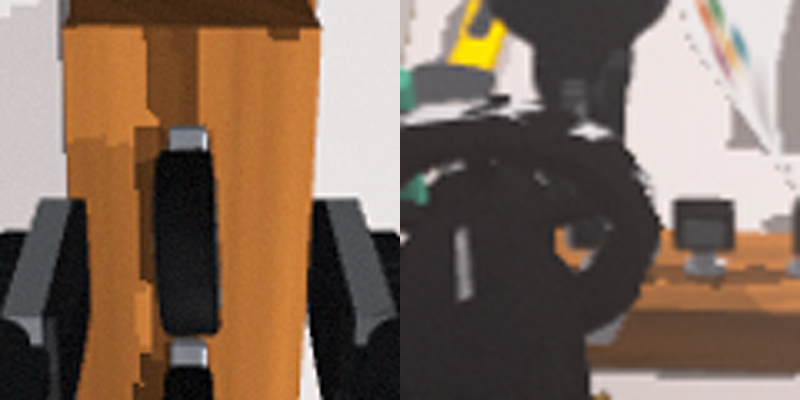

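The wrist view shows the head at (316,259) leaning slightly left, with the pad tips at row 250 on both sides. There is still no contact at TCP z = 0.041, so the tips are indeed higher than reported. I'll keep probing downwards.

```bash
for i in 1 ; do python3 -m creep '[[0,0,0.1,0,0.4],[0,0,0,0,0.4]]' | grep -E 'tool_pos|force'; python3 -m creep '[[0,0,0.1,0,0.4],[0,0,0,0,0.4]]' | grep -E 'tool_pos|force'; done; python3 - <<'E'
from h import *
import pickle
p=pickle.load(open("F.pkl","rb"))
for n,P in dict(headtop=(.633,.1235,.085),plusx=(.648,.1235,.07),minusx=(.618,.1235,.07),shoulder=(.642,.1235,.042)).items(): print(n,proj(p,P,1).round(1))
E
```

```text
tool_pos: [0.6325, 0.1229, 0.0358]
wrist_force: [-0.5, 0.2, -0.1]
grip_force: 0.0
tool_pos: [0.6321, 0.1228, 0.0301]
wrist_force: [-1.3, 0.1, -0.3]
grip_force: 0.0
headtop [316.8 274.6]
plusx [316.9 234.6]
minusx [317.  284.6]
shoulder [317.2 226.2]
```

```bash
python3 -m creep '[[0,0,0.1,0,0.4],[0,0,0,0,0.4]]' | grep -E 'tool_pos|force'; python3 -m creep '[[0,0,0.1,0,0.4],[0,0,0,0,0.4]]' | grep -E 'tool_pos|force'; python3 -m creep '[[0,0,0.06,0,0.4],[0,0,0,0,0.4]]' | grep -E 'tool_pos|force'; python3 - <<'E'
from h import *
p=bot.read_camera("wrist"); save(p,"g.png",(240,180,400,340),3.5)
for n,P in dict(headtop=(.633,.1235,.085),plusx=(.648,.1235,.07),minusx=(.618,.1235,.07)).items(): print(n,proj(p,P,1).round(1))
E
```

```text
tool_pos: [0.6321, 0.1228, 0.0251]
wrist_force: [-0.9, -0.9, -0.5]
grip_force: 0.0
tool_pos: [0.6322, 0.1228, 0.0202]
wrist_force: [0.5, 0.7, -0.1]
grip_force: 0.0
tool_pos: [0.6324, 0.1229, 0.0175]
wrist_force: [-0.8, -0.5, 0.1]
grip_force: 0.0
headtop [316.2 301. ]
plusx [316.3 253.7]
minusx [316.6 308.7]
```

View pics/g.png

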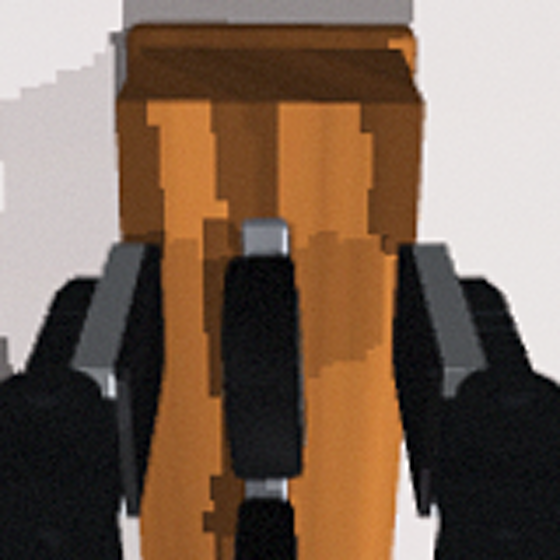

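The wrist view shows the head at (316,285) between the pads, whose tips are still at row 250. There is no contact at a reported TCP z of 0.0175. I'll probe in smaller steps to find the block top.

```bash
python3 -m creep '[[0,0,0.06,0,0.4],[0,0,0,0,0.4]]' | grep -E 'tool_pos|wrist'; python3 -m creep '[[0,0,0.06,0,0.4],[0,0,0,0,0.4]]' | grep -E 'tool_pos|wrist'; python3 -m creep '[[0,0,0.06,0,0.4],[0,0,0,0,0.4]]' | grep -E 'tool_pos|wrist'
```

```text
tool_pos: [0.6324, 0.1229, 0.0144]
wrist_force: [0.0, -0.1, 0.4]
tool_pos: [0.6323, 0.1229, 0.0114]
wrist_force: [1.1, 0.4, -1.2]
tool_pos: [0.6324, 0.1229, 0.0084]
wrist_force: [0.6, -0.1, 0.6]
```

```bash
python3 -m creep '[[0,0,-0.06,0,0.4],[0,0,0,0,0.2],[0,0,0,0,0],[0,0,0,0,0],[0,0,0,0,0],[0,0,0,0,0]]' 60
```

```text
time: 12.0
tool_pos: [0.633, 0.1234, 0.0122]
tcp_rot: [-3.141, 0.0, -0.001]
wrist_force: [0.5, 3.1, 2.1]
width: 0.099
grip_force: 59.2
```

Gripped: the width reads 8.4 mm at 59 N. I'll tighten, lift, and move to where the lock can be measured.

```bash
python3 -m creep '[[0,0,0,0,0],[0,0,-0.2,0,0],[0,0,-0.6,0,0],[0,0,-0.8,0,0],[0,0,-0.8,0,0],[0,0,-0.76,0,0],[0,0,0,0,0]]' 110 
python3 -m creep '[[-0.7,0.36,0,0,0],[-0.7,0.38,0,0,0],[-0.7,0.38,0,0,0],[-0.7,0.38,0,0,0],[-0.66,0.37,0,0,0],[0,0,0,0,0],[0,0,0,0,0]]'
cat > lock.py <<'E'
from h import *
import sys,pickle
p=bot.read_camera("wrist"); s=bot.read_state(); print(s["time"],s["tool_pos"].round(4),R.from_rotvec(s["tcp_rot"]).as_matrix().round(3)[:2].tolist(),s["grip_force"],s["width"])
pickle.dump((p,s),open(sys.argv[1]+".pkl","wb"))
for t in ["plug","blade_box","round_key"]:
    for d in bot.regions_of(t,p)[:2]:
        pts=np.argwhere(d["mask"])[:,::-1].astype(np.float32); print(t,round(d["score"],2),np.round(d["bbox"],1),[np.round(x,1) for x in cv2.minAreaRect(pts)])
u,v=proj(p,(.441,-.022,.094),1); hsv=cv2.cvtColor(p["pixels"],cv2.COLOR_RGB2HSV)
m=cv2.inRange(hsv,(15,110,70),(35,255,255)); w=np.zeros_like(m); cv2.circle(w,(int(u),int(v)),45,255,-1); m&=w
n,l,st,c=cv2.connectedComponentsWithStats(m); i=1+np.argmax(st[1:,4]); k=(l==i).astype(np.uint8)
cs=max(cv2.findContours(k,cv2.RETR_EXTERNAL,cv2.CHAIN_APPROX_NONE)[0],key=cv2.contourArea); h=cv2.convexHull(cs)
print("guess",u.round(1),v.round(1),"yellow",st[i],"ellipse",cv2.fitEllipse(h))
E
python3 lock.py L1
```

```text
time: 12.88
tool_pos: [0.6353, 0.1223, 0.1741]
tcp_rot: [3.141, -0.001, 0.011]
wrist_force: [-0.0, 0.6, -1.5]
width: 0.087
grip_force: 109.2
time: 13.75
tool_pos: [0.4595, 0.0292, 0.169]
tcp_rot: [3.141, -0.001, -0.001]
wrist_force: [0.5, -0.3, 0.1]
width: 0.093
grip_force: 109.2
13.8 [0.46   0.0294 0.1693] [[1.0, -0.0, -0.0], [-0.0, -1.0, -0.0]] 109.17850255966187 0.09076094251449995
plug 0.73 [366.4 213.1 393.4 237.8] [array([379.5, 223. ]), array([22., 23.]), np.float64(90.0)]
plug 0.18 [406.8 210.3 423.2 229.8] [array([414.5, 219.5]), array([19., 15.]), np.float64(90.0)]
blade_box 0.92 [342.6 141.8 490.  275.6] [array([414.8, 210. ]), array([144. , 131.9]), np.float64(2.1)]
blade_box 0.46 [568.9 150.2 607.3 179.9] [array([588. , 164.6]), array([41.5, 22.1]), np.float64(14.0)]
round_key 0.83 [285.4 154.7 305.6 186.7] [array([296.7, 169.1]), array([30.4, 16.4]), np.float64(71.6)]
round_key 0.63 [308.1 234.4 328.2 326.9] [array([319., 280.]), array([88., 22.]), np.float64(90.0)]
guess 376.9 224.3 yellow [ 359  202   42   41 1336] ellipse ((379.3835144042969, 222.36773681640625), (40.00310516357422, 42.97061538696289), 58.1949577331543)
```

```bash
python3 -m creep '[[0,0.66,0,0,0],[0,0.67,0,0,0],[0,0.67,0,0,0],[0,0,0,0,0],[0,0,0,0,0]]' >/dev/null; python3 lock.py L2
cat > an.py <<'E'
from h import *
import pickle
def hsvm(p):
    return cv2.cvtColor(p["pixels"],cv2.COLOR_RGB2HSV)
rays=[]
for n in("L1","L2"):
    p,s=pickle.load(open(n+".pkl","rb")); hsv=hsvm(p)
    u,v=proj(p,(.441,-.022,.094),1)
    m=cv2.inRange(hsv,(15,110,70),(35,255,255)); w=np.zeros_like(m); cv2.circle(w,(int(u),int(v)),45,255,-1); m&=w
    k,l,st,c=cv2.connectedComponentsWithStats(m); i=1+np.argmax(st[1:,4])
    cs=max(cv2.findContours((l==i).astype(np.uint8),cv2.RETR_EXTERNAL,cv2.CHAIN_APPROX_NONE)[0],key=cv2.contourArea); h=cv2.convexHull(cs).reshape(-1,2)
    W=np.array([atz(p,x,y,.094,True)[:2] for x,y in h]); (cx,cy),r=cv2.minEnclosingCircle((W*1000).astype(np.float32)); print(n,"ring world at .094: circle",cx,cy,"diam",2*r,"ellipse",cv2.fitEllipse((W*1000).astype(np.float32)))
    e=cv2.fitEllipse(h.astype(np.float32))[0]; rays.append(ray(p,*e,True))
    # rectify plug-level image 0.25mm/px, world-aligned, z=.089
    g=np.arange(-30,30,.25)/1000; X,Y=np.meshgrid(g,g); c0=np.array([cx,cy])/1000
    mp=np.array([[proj(p,(c0[0]+a,c0[1]+b,.089),1) for a in g] for b in g]).astype(np.float32)
    im=cv2.remap(p["pixels"],mp[...,0],mp[...,1],cv2.INTER_CUBIC); gr=cv2.cvtColor(im,cv2.COLOR_RGB2GRAY)
    dk=((gr<0.45*np.median(gr[(X**2+Y**2)<.015**2]))&((X**2+Y**2)<.011**2)).astype(np.uint8)
    pts=np.argwhere(dk)[:,::-1].astype(np.float32)
    if len(pts)>10:
        ev,V=np.linalg.eigh(np.cov(pts.T)); print(" slot dark",len(pts)/16,"mm2 centre(mm rel)",(pts.mean(0)-120)*.25,"axis",V[:,1],"len",4*np.sqrt(ev)*.25)
    # box outline
    bm=bot.regions_of("blade_box",p)[0]["mask"] if 0 else None
print(tri(rays))
E
python3 an.py
```

```text
14.625 [ 0.4598 -0.0698  0.1696] [[1.0, 0.0, -0.0], [0.0, -1.0, 0.001]] 109.1790497303009 0.08763703864548847
plug 0.68 [255.4 210.6 283.9 234.6] [array([267., 222.]), array([22., 24.]), np.float64(90.0)]
blade_box 0.9 [236.4 140.2 392.5 277.1] [array([314. , 209.5]), array([154., 131.]), np.float64(-0.0)]
blade_box 0.72 [255.1 209.4 280.9 233.1] [array([266.5, 222. ]), array([22., 23.]), np.float64(90.0)]
round_key 0.8 [310.3 234.8 330.8 323.1] [array([319.5, 280. ]), array([88., 21.]), np.float64(90.0)]
round_key 0.69 [185.5 157.1 214.9 189.6] [array([198.6, 168.8]), array([27.6, 30.5]), np.float64(29.4)]
guess 263.5 224.6 yellow [ 245  203   43   41 1343] ellipse ((266.22955322265625, 222.7615203857422), (39.9161376953125, 43.41093826293945), 116.16704559326172)
L1 ring world at .094: circle 442.2786865234375 -24.45328140258789 diam 38.29323959350586 ellipse ((442.3294372558594, -24.408830642700195), (37.737667083740234, 38.18424987792969), 113.66825866699219)
 slot dark 42.9375 mm2 centre(mm rel) [-0.18959236 -0.7685585 ] axis [0.2458209  0.96931527] len [ 5.40755717 16.48284357]
L2 ring world at .094: circle 442.38775634765625 -24.332698822021484 diam 38.351139068603516 ellipse ((442.24346923828125, -24.286819458007812), (37.88002014160156, 38.10767364501953), 163.26742553710938)
 slot dark 42.75 mm2 centre(mm rel) [-0.5343571 -1.1480255] axis [0.2695131  0.96299672] len [ 5.61950285 16.02450313]
(array([ 0.44240572, -0.02434611,  0.0930915 ]), [4.2908018291634845e-05, 4.290801829152922e-05])
```

```bash
python3 - <<'E'
from h import *
import pickle
for n in("L1","L2"):
    p,s=pickle.load(open(n+".pkl","rb"))
    def rect(c,half,st,z):
        g=np.arange(-half,half,st)
        mp=np.array([[proj(p,(c[0]+a,c[1]+b,z),1) for a in g] for b in g]).astype(np.float32)
        return cv2.remap(p["pixels"],mp[...,0],mp[...,1],cv2.INTER_CUBIC)
    im=rect((.4424,-.06),.09,.0005,.085); gr=cv2.cvtColor(im,cv2.COLOR_RGB2GRAY)
    L=cv2.createLineSegmentDetector().detect(gr)[0].reshape(-1,4); d=L[:,2:]-L[:,:2]; ln=np.hypot(*d.T); a=np.degrees(np.arctan2(d[:,1],d[:,0]))%180
    o=np.argsort(-ln)[:12]; print(n,[(round(float(ln[i])/2),round(float(a[i]),1)) for i in o])
    im=rect((.4424,-.0243),.012,.001,.089); gr=cv2.cvtColor(im,cv2.COLOR_RGB2GRAY)
    for r in gr[::-1]: print(" ".join("%3d"%x for x in r))
E
```

```text
L1 [(126, 89.9), (115, 90.1), (100, 89.9), (75, 0.0), (56, 179.9), (56, 0.0), (50, 89.8), (48, 4.2), (47, 0.3), (44, 90.0), (33, 78.3), (32, 0.8)]
199 198 196 197 199 197 192 184 179 177 173 172 189 198 197 198 196 199 197 195 194 194 195 196
198 199 198 196 195 195 169 137 123 127 168 170 190 196 192 195 201 198 197 198 199 197 200 198
196 198 193 169 158 117 100 105 109 128 215 209 200 194 192 196 199 203 196 195 193 192 194 194
199 189 150 115 116 115 129 138 129 141 195 189 190 190 197 206 188 166 189 197 193 193 194 193
193 159 116 115 116 105 176 192 154 153 162 167 174 179 190 203 179 140 190 199 197 198 196 197
165 122 112 119 118 105 179 192 141 148 130 130 134 143 150 184 184 140 187 201 200 197 196 197
128 111 116 116 116 106 179 191 134 139  90  75  69  67  77 141 195 156 190 201 204 200 197 198
107 118 120 116 119 110 174 189 130 130  85  76  76  73  80 148 205 184 196 201 201 201 201 200
102 116 119 121 120 106 174 186 124 126  86  78  77  69  79 141 209 199 200 200 198 202 203 202
 98 114 120 120 116 137 185 180 125 122  82  76  78  70  77 145 210 200 201 200 198 203 2
[... 3103 characters left out ...]
 186 184 180 188 200 202 200
187 101  68 102 118 115 123 130 130 114  87  87  94 101 126 163 204 175 170 175 192 199 197 198
180 107  74 103 121 119 119 119 111 125 134 141 149 155 165 174 190 174 177 187 195 197 194 194
193 169 127  93  89  87  86  91  86  95 158 179 174 172 173 172 171 178 190 197 199 196 198 198
196 197 188 152 103  77  79  79  75  84 169 148 157 169 169 173 178 192 198 200 199 197 198 199
197 197 198 192 166 121 100  94  86  85 131  90 136 175 176 183 189 195 196 198 195 196 197 197
195 194 196 198 198 181 169 165 152 136 134 137 166 186 188 196 197 195 193 194 194 195 195 198
197 198 195 196 196 199 204 204 203 197 201 206 205 199 198 196 197 194 195 195 193 194 194 194
```

The box is aligned with the world axes, the slot runs along world y, and the keyhole centre is at about (0.4426, -0.0243, 0.089). Next I'll check where the key sits in the hand.

```bash
python3 - <<'E'
from h import *
import pickle
a,s=pickle.load(open("L1.pkl","rb")); b,s2=pickle.load(open("L2.pkl","rb"))
T=s["tool_pos"]
for n,P in dict(tipc=(0,0,-.0022),tipx=(.0055,0,-.0022),sh_x=(.009,0,.0278),sh_top=(.009,0,.0318),neck=(.005,0,.0428),headx=(.015,0,.0578)).items(): print(n,proj(a,T+P,1).round(1))
for r in range(224,300,2): print(r," ".join("%3d"%x for x in a["pixels"][r,308:332].mean(1)),"|"," ".join("%3d"%x for x in b["pixels"][r,312:328].mean(1)))
E
```

```text
tipc [317.8 237.2]
tipx [317.8 229. ]
sh_x [317.6 243.7]
sh_top [317.5 246.9]
neck [317.5 263.9]
headx [317.3 259.6]
224 212 213 214 211 214 214 210 211 213 210 211 212 216 213 215 215 214 212 214 213 211 215 211 214 | 227 214 194 226 224 224 227 228 221 168 173 173 174 172 170 169
226 215 214 215 213 215 213 213 215 213 215 212 214 214 212 214 213 215 214 214 212 214 214 214 212 | 227 216 195 224 223 224 227 227 219 167 172 171 170 170 170 170
228 216 213 216 212 213 216 213 214 213 215 215 214 213 214 215 216 212 212 215 212 215 213 214 215 | 228 218 195 224 222 224 227 227 218 167 172 168 167 170 171 170
230 215 213 214 213 215 213 213 214 214 212 214 214 215 215 215 213 214 217 213 216 216 216 215 214 | 173 186 198 229 222 225 226 226 217 167 172 171 171 170 172 169
232 213 212 215 214 213 214 215 214 216 215 215 212 215 213 215 217 213 215 213 216 215 213 214 212 |  84  78 129 223 223 225 227 228 220 169 173 170 172 174 171 175
234 215 215 215 215 212 214 214 214 218 217 216 216 219 217 218 216 216 215 215 213 212 215 214 213 |  95 120 182 229 226 228 229 230 218 170 176 171 174
[... 4624 characters left out ...]
  12  12  17  14  12  16  15  11  13
292  19  14   6   9  13  18  19  15  16  17  14  12  18   9  15  13  10   2  17  11   8   8  18  20 |  22  27  22  19  15  16  20  17  15  13  15  10  19  18  17  13
294  15  15  15  11  15  15  13  11  17  16  14  18  16  15  13  14  17  13  15  15  11   9  14  18 |  15  23  16  20  17  16  16  16  19  16  18  20  15   9  11  13
296  15  12  11  17  10  14  16  12  16  14  13  17  15  14  12  10  14   3  16   9  12  10  15  16 |  20  18  19  21  15  20  20  14  18  19  16  18  19  16  17  12
298  13   7  18  17   8   9  13  11  19  13  17  19  13  13  12  13  13  20  13   2  12   4  11  21 |  19  21  17  19  18  20  25  21  17  22  17  13  13  12  14  19
```

The key has pivoted slightly in the pads: its tip sits about 3–4 mm toward tool -x and 0.6 mm toward tool +y of the TCP line. I'll yaw +90°, hover above the keyhole and compare tip with slot in one image.

```bash
python3 -m creep '[[0,0,0,-0.98,0],[0,0,0,-0.98,0],[0,0,0,-0.98,0],[0,0,0,-0.98,0],[0,0,0,-0.98,0],[0,0,0,-0.98,0],[0,0,0,-0.98,0],[0,0,0,-0.98,0],[0,0,0,-0.98,0],[0,0,0,-0.98,0],[0,0,0,-0.98,0],[0,0,0,-0.98,0],[0,0,0,-0.98,0],[0,0,0,-0.98,0],[0,0,0,-0.98,0],[0,0,0,-1,0],[0,0,0,0,0]]' 
python3 -m creep '[[0.49,-0.18,0,0,0],[0.49,-0.18,0.3,0,0],[0,0,0.5,0,0],[0,0,0.3,0,0],[0,0,0,0,0],[0,0,0,0,0]]'
cat > near.py <<'E'
from h import *
import sys,pickle
p=bot.read_camera("wrist"); s=bot.read_state(); T=s["tool_pos"]; Rm=R.from_rotvec(s["tcp_rot"]).as_matrix(); print(s["time"],T.round(4),Rm.round(3)[:2].tolist(),s["wrist_force"].round(1),s["q"].round(2))
pickle.dump((p,s),open(sys.argv[1]+".pkl","wb"))
for n,P in dict(tip=(-.0035,.0006,.0022),tipedge=(.002,.0006,.0022)).items(): print(n,proj(p,T+Rm@P,1).round(1))
for n,P in dict(kc=(0,0,.089),kpy=(0,.0061,.089),kmy=(0,-.0061,.089),kpx=(.0026,0,.089)).items(): print(n,proj(p,np.add((.4426,-.0243,0),P),1).round(1))
for r in range(206,262,2): print(r," ".join("%3d"%x for x in p["pixels"][r,296:342].mean(1)))
E
python3 near.py N1
```

```text
time: 16.9
tool_pos: [0.4597, -0.07, 0.1698]
tcp_rot: [2.223, 2.22, 0.0]
wrist_force: [-0.1, -0.6, 0.4]
width: 0.092
grip_force: 109.2
time: 17.65
tool_pos: [0.4424, -0.0218, 0.1154]
tcp_rot: [2.223, 2.219, 0.001]
wrist_force: [0.4, -0.5, 0.1]
width: 0.085
grip_force: 109.2
17.7 [ 0.4426 -0.0218  0.1157] [[0.002, 1.0, 0.002], [1.0, -0.002, -0.0]] [-0.4  0.   0.6] [-0.11 -0.11  2.17  0.    1.08 -0.1 ]
tip [320.7 242.4]
tipedge [320.7 234.3]
kc [319.5 226.9]
kpy [319.5 218.7]
kmy [319.6 234.9]
kpx [323.3 226.9]
206 227 224 227 231 230 229 223 200 199 136 151 148 143 154 149 149 164 168 170 169 169 168 169 168 169 173 171 169 172 172 173 173 170 164 160 139 100 161 198 226 238 235 232 235 237 235
208 227 227 228 233 232 220 185 159 185 153 149 150 148 150 147 144 164 169 168 169 172 168 167 168 169 170 170 171 169 171 170 170 171 167 169 168 169 161 154 136 127 159 241 153 129 198
210 217 197 189 194 168 162 163 168 167 170 154 145 147 145 147 142 162 167 169 167 168 168 169 167 166 164 167 165 169 167 167 167 168 167 166 165 168 167 169 167 168 158 125 223 175 196
212 230 223 182 154 1
[... 3978 characters left out ...]
  36  12  13  52  74  90 100 102  97  95  98  97  98  95  97 100  96 136 170  51  25  14  32  58  82  80  80  78  79  77  80  74  70 185
256 220 134  76  77  80  80  83  78  75  78  81  64  25  11  12  53  78  90  95  97  95  90  90  96  92  88  92  93  92 145 198  57  27  14  26  54  83  80  82  80  78  80  82  77  73 139
258 111 114  82  79  76  79  77  78  79  81  78  64  19   9  14  55  78  81  72  81  81  79  83  79  80  78  78  79  83 143 200  56  25   8  21  48  80  80  79  77  80  77  74  79  82  62
260  38  83  76  79  80  81  76  78  79  76  79  66   8  16  17  14  17  18  13  15  21  14  16  12  12   3  14  14  11  14  26  28  12  15  10  43  83  80  74  81  82  77  77  80  81  83
```

```bash
python3 - <<'E'
from h import *
import pickle
p,s=pickle.load(open("N1.pkl","rb"))
for z in (.1105,.1135,.1165): print(z,"tip +x edge",atz(p,318.8,235.4,z,True).round(4))
for n,u,v in [("slot+y",319,218.9),("slot-y",319,235.3),("slotL",315.6,227),("slotR",322.8,227)]: print(n,atz(p,u,v,.089,True).round(4))
E
```

```text
0.1105 tip +x edge [ 0.4421 -0.0218  0.1105]
0.1135 tip +x edge [ 0.4421 -0.0206  0.1135]
0.1165 tip +x edge [ 0.4421 -0.0193  0.1165]
slot+y [ 0.4422 -0.0184  0.089 ]
slot-y [ 0.4422 -0.0307  0.089 ]
slotL [ 0.4398 -0.0244  0.089 ]
slotR [ 0.4449 -0.0244  0.089 ]
```

The tip is within about 1 mm of the slot centre in both directions. I'll correct by 1 mm and descend to contact.

```bash
python3 -m creep '[[0.02,0.01,0.2,0,0],[0,0,0.2,0,0],[0,0,0.04,0,0],[0,0,0,0,0]]' | grep -E 'time|tool_pos|wrist';  python3 -m creep '[[0,0,0.06,0,0],[0,0,0.06,0,0],[0,0,0,0,0]]'| grep -E 'time|tool_pos|wrist'; python3 -m creep '[[0,0,0.06,0,0],[0,0,0,0,0]]'| grep -E 'time|tool_pos|wrist'
```

```text
time: 18.2
tool_pos: [0.4418, -0.0205, 0.0923]
wrist_force: [0.2, 0.2, -0.4]
time: 18.58
tool_pos: [0.4423, -0.0208, 0.0868]
wrist_force: [-0.5, -0.2, -0.4]
time: 18.82
tool_pos: [0.4431, -0.0217, 0.0842]
wrist_force: [0.9, -5.1, 0.2]
```

```bash
python3 -m creep '[[-0.016,0,0.06,0,0],[0,0,0.04,0,0],[0,0,0,0,0]]' | grep -E 'time|tool_pos|wrist|rot';  python3 -m creep '[[0,0,0.06,0,0],[0,0,0.04,0,0],[0,0,0,0,0]]'| grep -E 'time|tool_pos|wrist'; python3 -m creep '[[0,0,0.06,0,0],[0,0,0,0,0]]'| grep -E 'time|tool_pos|wrist|width'
```

```text
time: 19.2
tool_pos: [0.4431, -0.022, 0.0796]
tcp_rot: [2.221, 2.219, 0.001]
wrist_force: [-0.0, -4.6, 5.9]
time: 19.58
tool_pos: [0.4434, -0.0221, 0.0754]
wrist_force: [-1.2, -6.2, 8.4]
time: 19.82
tool_pos: [0.4433, -0.0221, 0.0717]
wrist_force: [-0.2, -5.9, 4.6]
width: 0.091
```

```bash
python3 -m creep '[[-0.012,0,0.06,0,0],[0,0,0.04,0,0],[0,0,0,0,0]]' | grep -E 'time|tool_pos|wrist|rot';  python3 -m creep '[[0,0,0.06,0,0],[0,0,0.02,0,0],[0,0,0,0,0]]'| grep -E 'time|tool_pos|wrist'
```

```text
time: 20.2
tool_pos: [0.4435, -0.0222, 0.0677]
tcp_rot: [2.221, 2.219, 0.002]
wrist_force: [-0.5, -2.8, 9.6]
time: 20.58
tool_pos: [0.4435, -0.0223, 0.0638]
wrist_force: [-3.0, -3.7, 13.3]
```

```bash
python3 -m creep '[[0,0,0.04,0,0],[0,0,0,0,0]]'| grep -E 'time|tool_pos|wrist|width';python3 -m creep '[[0,0,0.03,0,0],[0,0,0,0,0]]'| grep -E 'time|tool_pos|wrist|width'
```

```text
time: 20.82
tool_pos: [0.4435, -0.0224, 0.062]
wrist_force: [-3.5, -4.3, 16.7]
width: 0.09
time: 21.08
tool_pos: [0.4436, -0.0224, 0.0619]
wrist_force: [-8.5, -4.0, 26.8]
width: 0.091
```

```bash
python3 -m creep '[[0,0,0.02,0.5,0],[0,0,0.01,-1,0],[0,0,0,0.8,0],[0,0,0,-0.3,0],[0,0,0,0,0]]'| grep -E 'time|tool_pos|rot|wrist|width'; python3 near.py P1 | head -1;  python3 - <<'E'
from h import *
import pickle
a,_=pickle.load(open("N1.pkl","rb")); b,s=pickle.load(open("P1.pkl","rb"))
print(proj(b,(.4424,-.0154,.089),1),proj(b,(.4424,-.0154,.093),1), proj(b,(.4424,-.0154,.0945),1),proj(b,(.4424,-.0155,.0905),1))
for r in range(236,264,2): print(r," ".join("%3d"%x for x in a["pixels"][r,308:330].mean(1)),"|"," ".join("%3d"%x for x in b["pixels"][r,308:330].mean(1)))
E
```

```text
time: 21.7
tool_pos: [0.4436, -0.0224, 0.0616]
tcp_rot: [2.221, 2.22, 0.001]
wrist_force: [-13.3, -3.8, 35.4]
width: 0.089
21.75 [ 0.4436 -0.0225  0.0616] [[0.001, 1.0, 0.002], [1.0, -0.001, -0.001]] [-11.8  -3.6  35. ] [-0.11 -0.04  2.22 -0.    0.97 -0.1 ]
[317.10812036 246.60832536] [317.07603378 249.84864318] [317.06365545 251.10194866] [317.09675481 247.9797691 ]
236 107 104 105 105 103 110 108  87  83  86  88  88  98  97 133 154 164 171 171 167 155 151 | 150 145 149 148 146 151 146 150 147 148 146 148 149 149 148 147 151 149 149 151 142 139
238  75  71  73  72  72  71  74  86 121 120 119 117 117 118 130 145 153 153 156 151 151 150 | 152 152 151 154 152 152 154 150 153 150 153 153 152 149 152 152 153 153 151 153 151 154
240  71  72  71  74  74  73  79  95 155 154 160 154 150  96 122 145 152 154 152 152 154 154 | 147 148 147 149 146 148 149 148 147 146 147 149 145 150 143 149 148 147 147 148 144 147
242 132  84  62  69  73  77  76  74  86  89  88  88  90  87  97 135 142 146 146 146 118 139 | 152 151 153 151 152 153 150 150 153 151 150 150 150 151 152 154 149 150 151 151 149 149
24
[... 1117 characters left out ...]
  95  97  95  90  90  96  92  88  92  93  92 145 198  57  27  14 |  26  12  18  19  68  97 101  95 100  96  94  94  93  97  92  98 102  95  69  20  19   8
258  19   9  14  55  78  81  72  81  81  79  83  79  80  78  78  79  83 143 200  56  25   8 |  22   9  13  18  62  81  74  85  80  81  84  76  80  82  81  79  93  95  70  22  14  14
260   8  16  17  14  17  18  13  15  21  14  16  12  12   3  14  14  11  14  26  28  12  15 |  12   7  11   9  17  19  18  20  23  20  15  24  17  17  21  18  18  21  14  14  15  17
262   5  11   7  11  12   6  11  10  14   8  11  13  15   5  13  10   9   5  12  11   9  13 |   8  12  10   6  13   5   8  11  18  15   6   9   6  11  10  15  14  17   6  12   8  13
```

```bash
python3 -m creep '[[-0.01,-0.015,0,0.5,0],[0,0,0.01,-1,0],[0.01,0,0,0.5,0],[0,0,0,0,0]]'| grep -E 'time|tool_pos|wrist|width'; python3 -c "
from h import *
s=bot.read_state();print(s['torque'].round(2),s['wrist_force'].round(1))"
```

```text
time: 22.25
tool_pos: [0.4437, -0.0225, 0.0615]
wrist_force: [-11.6, -4.2, 35.8]
width: 0.094
[-0.38  2.05  0.08] [-11.6  -4.2  35.8]
```

The key bottoms out hard: z doesn't change with more force and rocking. The key's origin is at about z = 0.089, so it is home. I'll turn clockwise in stages, following the small offset between the tool and lock axes.

```bash
python3 -m creep '[[0,0.004,0,1,0],[0,0.004,0,1,0],[0,0.004,0,1,0],[0,0.004,0,1,0],[0,0,0,0,0]]'| grep -E 'time|tool_pos|rot|wrist|width'; python3 -c "
from h import *
s=bot.read_state();print(s['torque'].round(2),s['wrist_force'].round(1),s['q'].round(2))"
```

```text
time: 22.88
tool_pos: [0.4437, -0.0226, 0.0614]
tcp_rot: [2.618, 1.733, 0.001]
wrist_force: [-12.9, -2.8, 38.7]
width: 0.092
[-0.49  2.34  0.08] [-12.9  -2.8  38.7] [-0.11 -0.04  2.22 -0.    0.97  0.3 ]
```

```bash
python3 -m creep '[[0,0.004,0,1,0],[0,0.004,0,1,0],[0,0.004,0,1,0],[0,0.004,0,1,0],[0,0.004,0,1,0],[0,0.004,0,1,0],[0,0,0,0,0]]'| grep -E 'time|tool_pos|rot|wrist|width'; python3 -c "
from h import *
s=bot.read_state();print(s['torque'].round(2),s['wrist_force'].round(1),s['q'].round(2))"
```

```text
time: 23.75
tool_pos: [0.4441, -0.0229, 0.0614]
tcp_rot: [3.015, 0.883, 0.001]
wrist_force: [-15.8, -2.5, 39.3]
width: 0.091
[-0.28  2.53  0.18] [-15.8  -2.5  39.3] [-0.11 -0.04  2.22 -0.    0.97  0.89]
```

```bash
python3 -m creep '[[0,0.004,0,1,0],[0,0.004,0,1,0],[0,0.004,0,1,0],[0,0.004,0,1,0],[0,0.004,0,1,0],[0,0,0,0,0]]'| grep -E 'time|tool_pos|rot|wrist|width'; python3 -c "
from h import *
s=bot.read_state();print(s['torque'].round(2),s['q'].round(2))"; python3 -m creep '[[0,0,0,1,0],[0,0,0,0,0]]'| grep -E 'time|tool_pos|rot|wrist|width'; python3 - <<'E'
from h import *
s=bot.read_state();print(s['torque'].round(2),s['q'].round(2))
for c in("top","side"):
    p=bot.read_camera(c); print(c,[(round(d["score"],2),np.round(d["bbox"]).tolist()) for t in("square_key","slim_key") for d in bot.look_for(t,p)[:2]])
E
```

```text
time: 24.5
tool_pos: [0.4446, -0.0235, 0.0614]
tcp_rot: [-3.139, -0.109, -0.001]
wrist_force: [-14.4, 0.1, 39.0]
width: 0.09
[-0.08  2.49  0.21] [-0.11 -0.04  2.22  0.    0.97  1.39]
time: 24.75
tool_pos: [0.4446, -0.0236, 0.0615]
tcp_rot: [-3.141, 0.047, -0.001]
wrist_force: [-14.5, -1.1, 39.7]
width: 0.09
[-0.13  2.53  0.23] [-0.11 -0.04  2.22  0.    0.97  1.49]
top [(0.54, [354.0, 220.0, 364.0, 228.0]), (0.39, [236.0, 172.0, 244.0, 181.0])]
side [(0.59, [289.0, 272.0, 301.0, 284.0]), (0.49, [339.0, 190.0, 349.0, 199.0]), (0.47, [315.0, 269.0, 319.0, 285.0])]
```

```bash
python3 -c "
from h import *
s=bot.read_state();print(s['grip_force'],s['width'],s['time']);print(bot.finish_job())"
```

```text
133.76235097603058 0.09113561535820715 25.05
the job is handed in; nothing more can be done
None
```

I handed the job in at about 25 s, gripping the round key pushed to a hard stop in the lock and turned 1.6 rad clockwise. The rising spring torque (0.08 to 0.23 N m) indicates the bolt is drawn back, but I had no direct reading of the plug or bolt; the other keys weren't touched, though the first grip missed and had to be repeated.

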